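# Shift the buffing spindle's lever through its zigzag gate

## Task

Bring the brassware buffing spindle from park into running gear: take the upright lever that stands in the zigzag gate and move it along the slot, away from the robot, then across, then away again, until it is fully home at the far end of the slot, without forcing it against the sides of the slot, and let go. Leave the lever in the straight gate and the small standing lamp between the boxes as they are.

Things in the scene. Friction and masses are not known exactly. Their poses are not given: they have to be found in the camera images.
- gearbox: grey box with a steel top plate and zigzag slot, fixed, left or right of the table; 170 mm deep (x), 130 wide (y), 70 high. Origin: centre of underside; x away from the robot (yaw up to 0.4 rad), y left. Slot 22 mm wide; centre line in mm, (x, y) in the box frame: near end (-40, -25), to (0, -25), across to (0, 25), to the far end (40, 25). The stem has 5 mm play each way, 5 mm past each end too.
- gear_lever: lever in the zigzag gate; origin: middle of its black upright round knob: 32 mm diameter, 43 mm tall, middle 132 mm and top 154 mm above the table, 12 mm steel stem below. Starts in the near leg, x = -40 to -28 in the box frame. The lever stays upright and slides; the plate stops its stem (do not press on it with over 40 N); it needs 2 to 4 N and stays where left.
- feed_knob (a point): the middle of the knob of the other lever, of the same shape and size, which stands in the single straight slot of a like box (170 mm deep (its x), 130 mm wide (its y), top plate at 70 mm); it slides easily and must not be moved
- lamp: small loose brass lamp with a round foot and a dish, 122 mm tall, 72 mm across the foot, standing between the two boxes; origin: centre of its underside, z up
There are look-alikes about, which are no part of the job. What is shaped like the gearbox but pink or yellow is not meant.

How it is judged (in metres and radians):
On the way, in this order (a step that is already met when the one before it is completed fails the run):
1. the lever is at the first corner of the zigzag slot (x of gear_lever in the frame of gearbox above -0.011 m and y of gear_lever in the frame of gearbox below -0.012 m), for 0.02 s.
2. the lever is at the second corner of the zigzag slot (x of gear_lever in the frame of gearbox below 0.013 m and y of gear_lever in the frame of gearbox above 0.012 m), for 0.02 s.
3. the lever is at the far end of the slot (x of gear_lever in the frame of gearbox above 0.027 m and y of gear_lever in the frame of gearbox above 0.012 m), for 0.2 s.
At the end, for the whole second after the job is handed in: The zigzag-gate lever stands released within about 13 mm of the far end of its slot (knob at x over 27 mm and y over 12 mm in the box frame); the straight-gate lever has moved less than 15 mm; the lamp stands upright (tilt under 0.3 rad) and has moved less than 40 mm (all of step 3 and distance of feed_knob from where it was at the start of the episode below 0.015 m and distance of lamp from where it was at the start of the episode below 0.04 m and angle between lamp's own z axis and vertical below 0.3 rad); the robot touches nothing.
It fails at once if the lever was forced against the gate plate (contact force between gear_lever and gearbox above 40 N).
It fails at once if the lever in the straight gate was moved (distance of feed_knob from where it was at the start of the episode above 0.015 m).
It fails at once if the standing lamp was pushed away or knocked over (distance of lamp from where it was at the start of the episode above 0.04 m or angle between lamp's own z axis and vertical above 0.5 rad).
It also fails if it takes over 38 s, if anything falls off the work surface, if the arm or the gripper's body presses on something with over 40 N, if the wrist force passes 120 N, or if a joint passes its speed limit or range.

## Robot

A 6-joint arm with a two-finger parallel gripper is mounted at the origin on the work surface. World frame = base frame: x ahead of the robot, y to its left, z up, the work surface at z = 0. Lengths are in mm, angles in degrees, forces in N, time in s.
With the tool pointing down it reaches from about 350 to 850 mm from the base axis. Payload 8.1 kg.
Tool frame: the origin (TCP) lies midway between the tips of the shut fingers; the grasp point (between the pads) lies 19 mm behind it; x points along the fingers, y is the direction in which the jaws open and shut, and the axes are right-handed (so a half turn about x gives the same grasp; the last joint's range is limited). The gripper opens to 85 mm and grips with 20 to 120 N. Pads are 22 mm wide; open, the fingers measure 114 mm over their backs; the gripper's body (76 mm by 85 mm) begins 54 mm behind the grasp point. The pads swing forward as they close: fully open they stand 13 mm farther back than shut.
Start: joints at [58.992, 7.471, 85.268, -0, 87.261, -4.893], TCP at [264.089, 538.76, 231.292] pointing down, gripper open.
Joint ranges: [-169.43, 169.43], [-51.17, 129.36], [1.28, 143.12], [-76.62, 256.62], [0, 156.53], [-152.29, 152.29]. Speed limits (degrees/s): [136.94, 136.94, 159.86, 180, 180, 180].

## Interface

Orientations are given as [roll, pitch, yaw] about the fixed x, y, z axes, in that order (R = Rz(yaw) Ry(pitch) Rx(roll)).
In Python, from bench import r, snapshot, workorder gives the robot as it stands.
- The arm moves only by the tool send_rows, never from a script. Its arguments are lists of equal length, an entry for each row: "offset": the shift along the tool's x, y, z in cm, a list of three; "dr": the turn, a rotation vector about the tool's x, y, z in degrees, a list of three; "grip": the opening in per cent of the stroke, from 0 (shut) to 100 (fully open). In form: {"offset": [[dx, dy, dz], ...], "dr": [[rx, ry, rz], ...], "grip": [grip, ...]}. A call has 1 to 5 rows; each row shifts and turns the commanded pose from where the row before left it, along the tool's axes as they then stand; what a row does not reach is not made up. A row lasts 1/8 s, in which the tool goes at most 62.5 mm and 10.7 degrees, less where a joint would pass 70% of its speed; a pose out of reach is approached as far as the arm can. A call with a gripper value outside its range is refused whole. The fingers move at their own pace and stop on an object; "force" is the grip in N (left out, the last holds). Time passes only in rows, so rows that do not move let the fingers close. It gives the time, the measured TCP pose, the force and the opening at its end, in the units of the state.
- r.sense(): the state, without advancing time (a new reading comes with each control period).
- snapshot(name): name is "scene" or "top"; returns a dict with "pixels" (420x560x3 uint8, red, green, blue), "fx", "fy", "cx", "cy" (pixels), "world_to_cam" (4x4, takes a point from world to camera coordinates). Camera axes: x right, y up, looking along -z (the intrinsics and any distortion apply to the point x, -y, -z); pixel columns grow to the right and rows downward; lengths in mm; the calibration is good to about 2 mm. A picture is of the moment at which its call begins. There is no depth.
- workorder.hand_in(): hands the job in, once; it reports no verdict.
The state is a dict: "time": time; "joint_pos": joint angles; "qd": joint speeds; "joint_efforts": joint torques, N m; "tool_pos": TCP position; "tcp_rot": TCP orientation; "ft_force": force on the tool from outside, world axes, zero at the start; "wrist_torque": the same for the moment, N m; "finger_gap": finger opening in mm.
Only numpy, scipy, OpenCV 4.12 (cv2) and the standard library are available. Lean on these libraries where they do the work, as an engineer would, in place of code of your own. Each camera call takes 0.05 s, during which the arm holds its last target.

## Working session

There is one attempt and no reset: what is moved stays moved. The work goes in short steps, Python scripts to look and compute and a tool call to move; the robot and the scene stay as the last step left them, time stands still between calls to the robot, and variables do not carry over. Pictures are saved under pics/ and viewed, and the job is handed in when it is done.

Besides the shell and the picture viewer there is one more tool, called after "Emit:" as name(argument=value, ...), one argument or row to a line, values as JSON. send_rows: Moves the arm, as the interface text tells. Its arguments: {"type":"object","properties":{"offset":{"type":"array","items":{"type":"array","items":{"type":"number"}}},"dr":{"type":"array","items":{"type":"array","items":{"type":"number"}}},"grip":{"type":"array","items":{"type":"number"}},"force":{"type":"number"}},"required":["offset","dr","grip"]}

```bash
mkdir -p pics; ls; python3 - <<'E'
from bench import r, snapshot
import cv2,pickle
for n in("scene","top"):
    s=snapshot(n); cv2.imwrite(f"pics/{n}0.png",s["pixels"][...,::-1]); pickle.dump(s,open(n+"0.pkl","wb"))
    print({k:v for k,v in s.items() if k!="pixels"})
print(r.sense())
E
```

```text
pics
{'fx': 444.23391250086416, 'fy': 444.23391250086416, 'cx': 280.9745806995254, 'cy': 210.67543312878712, 'world_to_cam': array([[-6.69031152e-01,  7.42866859e-01,  2.33697794e-02,
         2.76232692e+02],
       [-4.41032566e-01, -4.22113429e-01,  7.92029374e-01,
         1.04315972e+02],
       [ 5.98237071e-01,  5.19585491e-01,  6.10035511e-01,
        -1.36581809e+03],
       [ 0.00000000e+00,  0.00000000e+00,  0.00000000e+00,
         1.00000000e+00]])}
{'fx': 484.19981618163166, 'fy': 484.19981618163166, 'cx': 287.89967313558975, 'cy': 212.4534882176172, 'world_to_cam': array([[ 5.21263032e-03, -9.99985393e-01,  1.42889199e-03,
        -1.84326857e+01],
       [ 9.95108853e-01,  5.32815927e-03,  9.86406700e-02,
        -4.30433328e+02],
       [-9.86468425e-02,  9.07725724e-04,  9.95122091e-01,
        -1.19465239e+03],
       [ 0.00000000e+00,  0.00000000e+00,  0.00000000e+00,
         1.00000000e+00]])}
{'time': 0.1, 'joint_pos': array([ 5.89929282e+01,  7.51023807e+00,  8.53238954e+01,  9.19473568e-04,
        8.72620130e+01, -4.89242564e+00]), 'qd': array([ 0.0078786 , -0.0727636 , -0.26000275, -0.07651663,  0.02030105,
       -0.01369745]), 'joint_efforts': array([ 1.02745445e-03, -5.70956755e+01, -5.01935649e+01, -2.33518458e-04,
        8.39673827e-03, -3.74583249e-05]), 'tool_pos': array([263.81070707, 538.3330843 , 230.34679536]), 'tcp_rot': array([ -95.43967337,   89.90384914, -121.55436423]), 'ft_force': array([-0.56703946,  0.4855238 ,  0.11564427]), 'wrist_torque': array([ 0.02116067,  0.01435152, -0.01707465]), 'finger_gap': 85.2509935496036}
```

View pics/scene0.png

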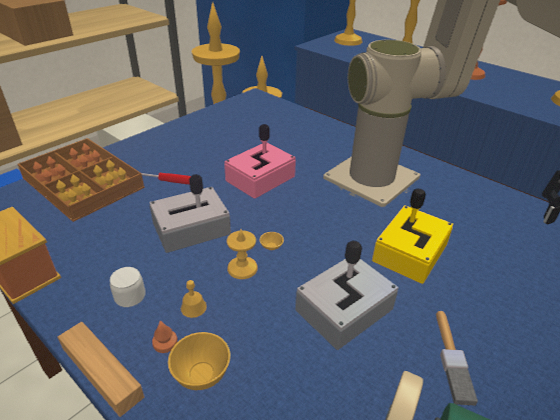

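View pics/top0.png

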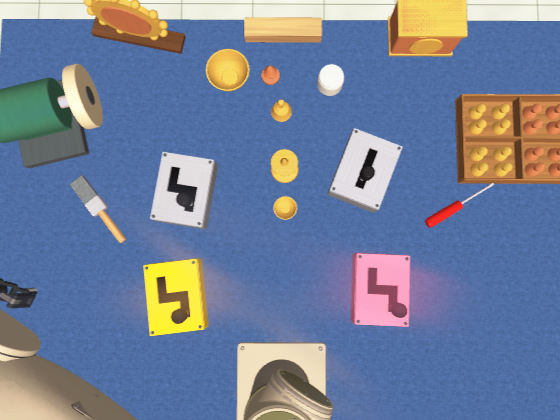

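The zigzag gearbox (grey) is at about (183,190) in the top view, its knob at (185,199). The straight gate is at (366,168) and the lamp at (285,165). Next I measure them.

```bash
cat > h.py <<'E'
import numpy as np,cv2
def ray(s,u,v,z):
    M=s["world_to_cam"];R=M[:3,:3];t=M[:3,3];o=-R.T@t
    d=R.T@np.array([(u-s["cx"])/s["fx"],-(v-s["cy"])/s["fy"],-1.]);k=(z-o[2])/d[2];return o+k*d
def proj(s,p):
    c=s["world_to_cam"]@np.r_[p,1.];return s["fx"]*c[0]/-c[2]+s["cx"],-s["fy"]*c[1]/-c[2]+s["cy"]
E
python3 - <<'E'
import pickle,cv2,numpy as np
from h import *
s=pickle.load(open("top0.pkl","rb"));im=s["pixels"]
hsv=cv2.cvtColor(im,cv2.COLOR_RGB2HSV)
m=((hsv[...,1]<35)&(hsv[...,2]>170)).astype(np.uint8)
m[:, :140]=0;m[:145]=0;m[235:]=0;m[:,230:]=0
c=max(cv2.findContours(m,0,2)[0],key=cv2.contourArea)
print(cv2.minAreaRect(c))
bp=cv2.boxPoints(cv2.minAreaRect(c));P=np.array([ray(s,u,v,70) for u,v in bp]);print(bp,P.round(1))
ctr=P.mean(0);print("ctr",ctr,[np.linalg.norm(P[i]-P[(i+1)%4]) for i in range(4)])
es=[P[(i+1)%4]-P[i] for i in range(4)]
for e in es: print(np.degrees(np.arctan2(e[1],e[0])))
big=cv2.resize(im[140:240,130:240],None,fx=7,fy=6*1.0,interpolation=cv2.INTER_CUBIC)
big=cv2.resize(im[145:235,140:230],None,fx=6.5,fy=6.5,interpolation=cv2.INTER_CUBIC)
sc=pickle.load(open("scene0.pkl","rb"))["pixels"]
b2=cv2.resize(sc[230:350,290:400],(205,585//2))
cv2.imwrite("pics/crop.png",big[...,::-1])
big=cv2.resize(sc[225:345,290:410],None,fx=5,fy=5,interpolation=cv2.INTER_CUBIC)
cv2.imwrite("pics/crop2.png",big[...,::-1])
E
```

```text
((181.60569763183594, 189.10818481445312), (52.7723503112793, 69.26151275634766), 10.12467098236084)
[[149.54265 218.56122]
 [161.71819 150.37827]
 [213.66875 159.65515]
 [201.49321 227.8381 ]] [[409.1 316.7  70. ]
 [576.3 292.6  70. ]
 [554.  165.4  70. ]
 [387.5 191.2  70. ]]
ctr [481.709114   241.48112758  70.        ] [np.float64(168.85422841380122), np.float64(129.1498406881744), np.float64(168.51588119868677), np.float64(127.34010999265645)]
-8.213785583941132
-99.9414028543732
171.1740637605557
80.19066831080792
```

View pics/crop.png

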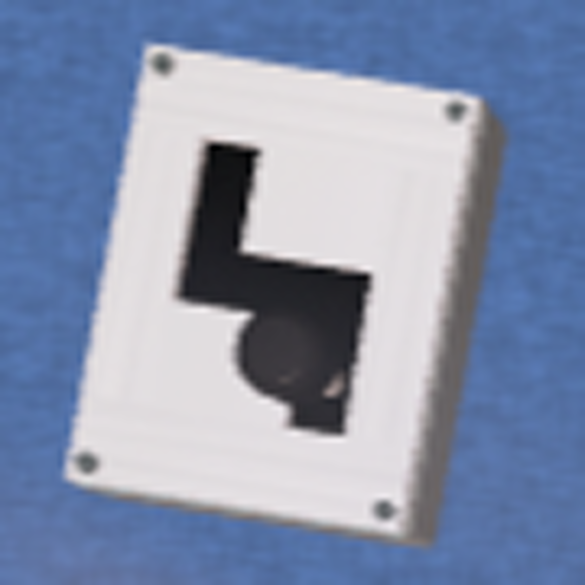

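View pics/crop2.png

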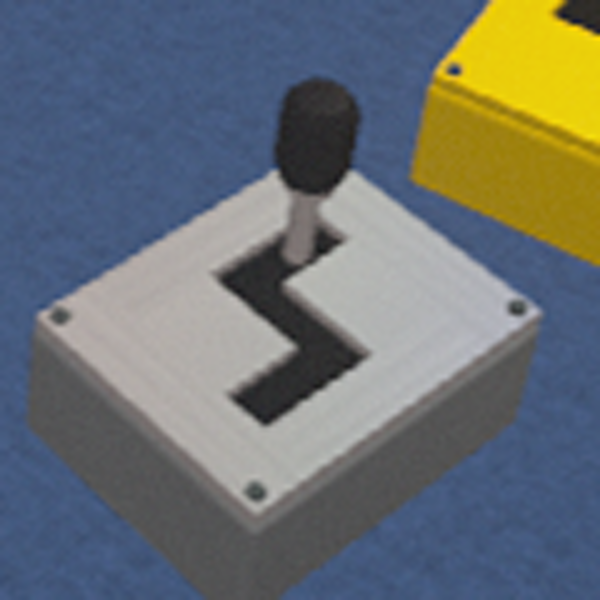

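```bash
python3 - <<'E'
import pickle
from h import *
s=pickle.load(open("top0.pkl","rb"));sc=pickle.load(open("scene0.pkl","rb"))
def fit(s,pts,mod,f,u0,v0):
    W=np.array([ray(s,(u+.5)/f+u0-.5,(v+.5)/f+v0-.5,70)[:2] for u,v in pts]);m=np.array(mod,float)
    mc=m.mean(0);wc=W.mean(0);H=(m-mc).T@(W-wc);a=np.arctan2(H[0,1]-H[1,0],H[0,0]+H[1,1])
    R=np.array([[np.cos(a),-np.sin(a)],[np.sin(a),np.cos(a)]]);t=wc-R@mc
    print("origin",t,"yaw",np.degrees(a),"res",(W-(m@R.T+t)).round(1).tolist());return t,a,R
mod=[(51,36),(51,14),(-11,36),(11,14),(11,-36),(-51,-36)]
fit(s,[(206,143),(260,150),(180,298),(240,253),(372,273),(345,436)],mod,6.5,140,145)
# scene: far end is nearest camera
fit(sc,[(231,397),(265,427),(370,353),(281,282),(215,276)],[(51,14),(51,36),(-11,36),(-11,-14),(11,-36)],5,290,225)
t,a,R=fit(s,[(206,143),(260,150),(180,298),(240,253),(372,273),(345,436)],mod,6.5,140,145)
# knob
def top(u,v,z): return ray(s,(u+.5)/6.5+139.5,(v+.5)/6.5+144.5,z)
k=top(278,355,150);print("knob",k, R.T@(k[:2]-t))
o1=ray(s,(278.5)/6.5+139.5,(355.5)/6.5+144.5,0)
k2=ray(sc,317.5/5+289.5,137.5/5+224.5,132);print("knob scene",k2,R.T@(k2[:2]-t))
for u,v in [(300,257)]:
    k3=ray(sc,u/5+289.5,v/5+224.5,70);print("stem",R.T@(k3[:2]-t))
E
```

```text
origin [481.82682627 241.03787816] yaw -8.59250720716819 res [[-1.3, -0.9], [-0.6, 0.6], [1.4, -2.2], [-0.0, 1.0], [0.2, 1.1], [0.4, 0.4]]
origin [483.18066375 244.55621974] yaw -8.391454869374478 res [[-0.3, 1.9], [-0.5, -1.3], [1.1, -1.6], [1.1, -1.0], [-1.3, 2.0]]
origin [481.82682627 241.03787816] yaw -8.59250720716819 res [[-1.3, -0.9], [-0.6, 0.6], [1.4, -2.2], [-0.0, 1.0], [0.2, 1.1], [0.4, 0.4]]
knob [446.47202051 221.55886017 150.        ] [-32.04769796 -24.54260557]
knob scene [448.59859368 224.50122811 132.        ] [-30.38460114 -21.3155401 ]
stem [-25.61924573 -16.51393162]
```

```bash
cat >> h.py <<'E'
from scipy.spatial.transform import Rotation as Ro
def tool(st): return Ro.from_euler("xyz",st["tcp_rot"],degrees=True).as_matrix()
a=np.radians(-8.5);BR=np.array([[np.cos(a),-np.sin(a)],[np.sin(a),np.cos(a)]]);BT=np.array([482.2,242.5])
def box(p): return BR.T@(np.asarray(p)[:2]-BT)
def world(b,z): return np.r_[BR@np.array(b,float)+BT,z]
def go(p):
    from bench import r
    st=r.sense();R=tool(st);print("tcp",st["tool_pos"].round(1),"box",box(st["tool_pos"]).round(1),"gap",st["finger_gap"],"F",st["ft_force"].round(1),"yaw jaw",np.degrees(np.arctan2(R[1,1],R[0,1])).round(2),"t",st["time"]);print("tool axes\n",R.round(3));print("offset cm",(R.T@(np.array(p)-st["tool_pos"])/10).round(2))
E
python3 - <<'E'
from h import *
go([447.5,223,230])
import pickle
s=pickle.load(open("top0.pkl","rb"))
print("lamp",ray(s,285,165,60),"feed",ray(s,366,172,150))
E
```

```text
tcp [263.8 538.3 230.3] box [-259.7  260.3] gap 85.2509935496036 F [-0.6  0.5  0.1] yaw jaw 63.89 t 0.1
tool axes
 [[-0.001  0.44   0.898]
 [-0.001  0.898 -0.44 ]
 [-1.    -0.002 -0.   ]]
offset cm [  0.06 -20.23  30.37]
lamp [543.70521367  -8.39497986  60.        ] feed [ 510.72261059 -192.3315513   150.        ]
```

Emit:
send_rows(
  offset=[
    [0, -3.4, 5.1],
    [0, -3.4, 5.1],
    [0, -3.4, 5.1],
    [0, -3.4, 5.1],
    [0, -3.4, 5.1],
  ],
  dr=[
    [0, 0, 0],
    [0, 0, 0],
    [0, 0, 0],
    [0, 0, 0],
    [0, 0, 0],
  ],
  grip=[100, 100, 100, 100, 100],
  force=25,
)

```text
time: 0.72
tool_pos: [418.6, 272.0, 231.0]
tcp_rot: [-120.8, 90.0, -146.9]
ft_force: [1.4, 0.9, -0.2]
finger_gap: 85.3
```

Emit:
send_rows(
  offset=[
    [0, 0, 0],
    [0, 0, 0],
    [0, 0, 0],
    [0, 0, 0],
  ],
  dr=[
    [-8.8, 0, 0],
    [-8.8, 0, 0],
    [0, 0, 0],
    [0, 0, 0],
  ],
  grip=[100, 100, 100, 100],
)

```text
time: 1.23
tool_pos: [418.0, 274.0, 231.1]
tcp_rot: [-141.6, 90.0, -150.3]
ft_force: [-0.1, -0.1, 0.3]
finger_gap: 85.7
```

```bash
python3 - <<'E'
from h import *
go([447.5,223,230])
E
```

```text
tcp [418.  274.  231.1] box [-68.1  21.6] gap 85.70871305234145 F [-0.1 -0.1  0.3] yaw jaw 81.31 t 1.225
tool axes
 [[-0.     0.151  0.989]
 [-0.     0.989 -0.151]
 [-1.    -0.    -0.   ]]
offset cm [ 0.11 -4.59  3.68]
```

Emit:
send_rows(
  offset=[
    [0, -4.6, 3.7],
    [0, 0, 0],
    [0, 0, 0],
  ],
  dr=[
    [0, 0, 0],
    [0, 0, 0],
    [0, 0, 0],
  ],
  grip=[100, 100, 100],
)

```text
time: 1.6
tool_pos: [447.8, 223.1, 231.2]
tcp_rot: [155.7, 90.0, 147.1]
ft_force: [0.4, 0.6, -0.0]
finger_gap: 84.9
```

```bash
python3 - <<'E'
from h import *
from bench import snapshot
go([447.5,223,110])
for n,(x,y) in {"top":(140,145),"scene":(290,180)}.items():
    s=snapshot(n); cv2.imwrite(f"pics/{n}1.png",s["pixels"][...,::-1])
    if n=="scene": cv2.imwrite("pics/c1.png",cv2.resize(s["pixels"][180:330,280:430,::-1],None,fx=4,fy=4))
E
```

```text
tcp [447.8 223.1 231.2] box [-31.1 -24.3] gap 84.8912982709405 F [ 0.4  0.6 -0. ] yaw jaw 81.36 t 1.6
tool axes
 [[-0.     0.15   0.989]
 [ 0.     0.989 -0.15 ]
 [-1.     0.    -0.   ]]
offset cm [12.12 -0.02 -0.03]
```

View pics/c1.png

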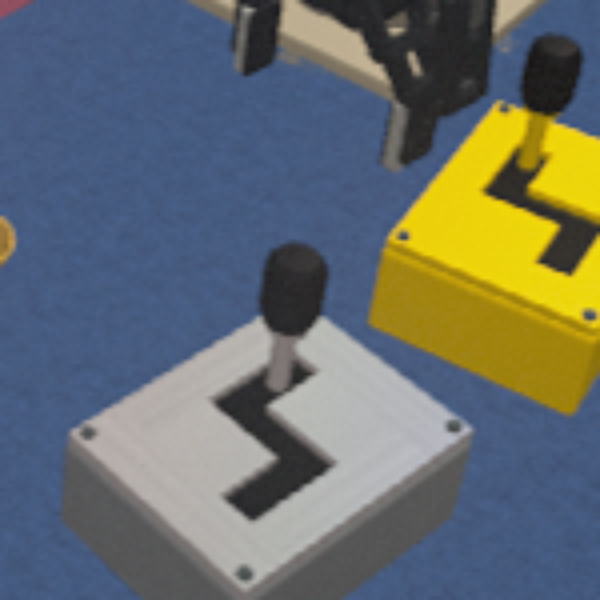

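The jaws stand above and behind the knob in this view, the two fingertips at crop (255,70) and (400,165) and the knob at (293,290), which agrees with the plan. I descend now.

Emit:
send_rows(
  offset=[
    [4, 0, 0],
    [3, 0, 0],
    [0, 0, 0],
  ],
  dr=[
    [0, 0, 0],
    [0, 0, 0],
    [0, 0, 0],
  ],
  grip=[100, 100, 100],
)

```text
time: 2.08
tool_pos: [445.5, 223.0, 158.6]
tcp_rot: [-152.3, 89.7, -160.8]
ft_force: [-0.1, 0.7, 1.0]
finger_gap: 85.5
```

```bash
python3 - <<'E'
from h import *
from bench import snapshot
go([447.5,223,110])
s=snapshot("scene"); cv2.imwrite("pics/c2.png",cv2.resize(s["pixels"][180:330,280:430,::-1],None,fx=4,fy=4))
s=snapshot("top"); cv2.imwrite("pics/t2.png",cv2.resize(s["pixels"][145:235,140:230,::-1],None,fx=6.5,fy=6.5))
E
```

```text
tcp [445.5 223.  158.6] box [-33.4 -24.7] gap 85.50425298577456 F [-0.1  0.7  1. ] yaw jaw 81.54 t 2.075
tool axes
 [[-0.005  0.147  0.989]
 [-0.002  0.989 -0.147]
 [-1.    -0.003 -0.005]]
offset cm [4.86 0.04 0.22]
```

View pics/c2.png

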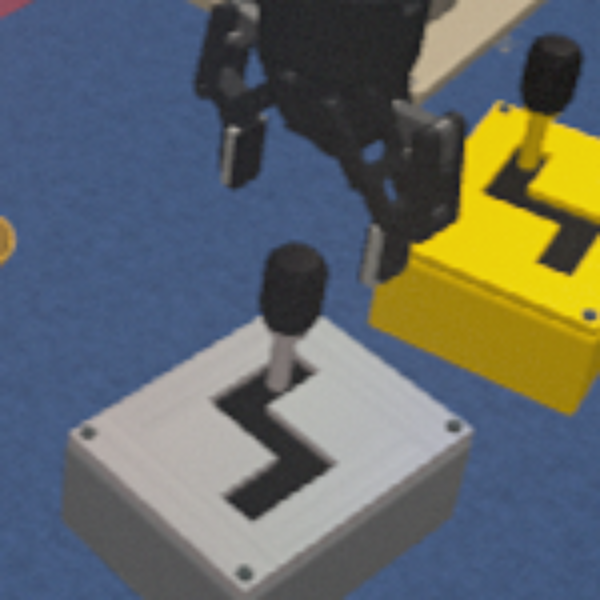

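View pics/t2.png

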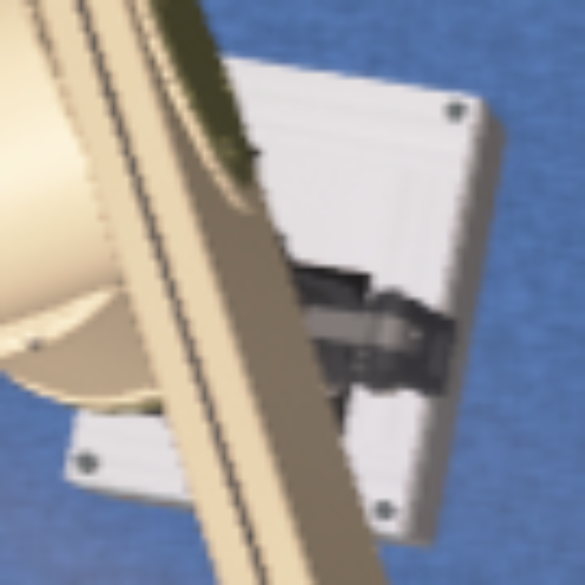

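Fingertips at crop (237,187) and (375,285) straddle the knob top at (297,245), so it is centred. I go down the rest.

Emit:
send_rows(
  offset=[
    [2.5, 0, 0],
    [2.4, 0, 0],
    [0, 0, 0],
    [0, 0, 0],
  ],
  dr=[
    [0, 0, 0],
    [0, 0, 0],
    [0, 0, 0],
    [0, 0, 0],
  ],
  grip=[100, 100, 100, 100],
)

```text
time: 2.68
tool_pos: [449.1, 223.5, 114.4]
tcp_rot: [29.8, 89.8, 21.3]
ft_force: [0.0, -0.9, 0.5]
finger_gap: 85.3
```

```bash
python3 - <<'E'
from h import *
from bench import snapshot
go([447.5,223,110])
s=snapshot("scene"); cv2.imwrite("pics/c3.png",cv2.resize(s["pixels"][180:330,280:430,::-1],None,fx=4,fy=4))
E
```

```text
tcp [449.1 223.5 114.4] box [-29.9 -23.7] gap 85.27256838706343 F [ 0.  -0.9  0.5] yaw jaw 81.49 t 2.675
tool axes
 [[ 0.002  0.148  0.989]
 [ 0.001  0.989 -0.148]
 [-1.     0.001  0.002]]
offset cm [ 0.44 -0.07 -0.16]
```

View pics/c3.png

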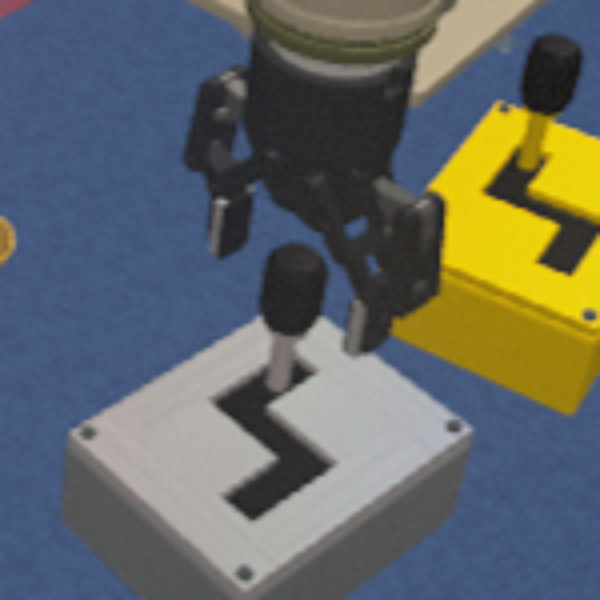

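Emit:
send_rows(
  offset=[
    [0.3, 0, 0],
    [0, 0, 0],
    [0, 0, 0],
    [0, 0, 0],
    [0, 0, 0],
  ],
  dr=[
    [0, 0, 0],
    [0, 0, 0],
    [0, 0, 0],
    [0, 0, 0],
    [0, 0, 0],
  ],
  grip=[80, 60, 45, 30, 30],
  force=25,
)

```text
time: 3.35
tool_pos: [448.1, 222.9, 109.5]
tcp_rot: [-9.2, 90.0, -17.7]
ft_force: [-1.6, 0.5, 2.8]
finger_gap: 31.6
```

```bash
python3 - <<'E'
from h import *
go([447.5,223,110])
E
```

```text
tcp [448.1 222.9 109.5] box [-30.8 -24.4] gap 31.550137005514483 F [-1.6  0.5  2.8] yaw jaw 81.49 t 3.35
tool axes
 [[ 0.     0.148  0.989]
 [-0.     0.989 -0.148]
 [-1.    -0.     0.   ]]
offset cm [-0.05  0.   -0.06]
```

Emit:
send_rows(
  offset=[
    [0, 0, 0],
    [0, 0, 0.5],
    [0, 0, 0.5],
    [0, 0, 0.5],
    [0, 0, 0],
  ],
  dr=[
    [0, 0, 0],
    [0, 0, 0],
    [0, 0, 0],
    [0, 0, 0],
    [0, 0, 0],
  ],
  grip=[20, 20, 20, 20, 20],
)

```text
time: 3.98
tool_pos: [463.8, 220.5, 109.5]
tcp_rot: [6.7, 89.9, -1.8]
ft_force: [2.9, -1.0, 2.5]
finger_gap: 31.1
```

```bash
python3 - <<'E'
from h import *
go(world((0,-25),110))
E
```

```text
tcp [463.8 220.5 109.5] box [-14.9 -24.5] gap 31.128686284403486 F [ 2.9 -1.   2.5] yaw jaw 81.46 t 3.975
tool axes
 [[ 0.001  0.148  0.989]
 [-0.     0.989 -0.148]
 [-1.     0.     0.001]]
offset cm [-0.05 -0.05  1.49]
```

Emit:
send_rows(
  offset=[
    [0, 0, 0.5],
    [0, 0, 0.5],
    [0, 0, 0.4],
    [0, 0, 0],
    [0, 0, 0],
  ],
  dr=[
    [0, 0, 0],
    [0, 0, 0],
    [0, 0, 0],
    [0, 0, 0],
    [0, 0, 0],
  ],
  grip=[20, 20, 20, 20, 20],
)

```text
time: 4.6
tool_pos: [477.1, 218.5, 109.5]
tcp_rot: [5.9, 89.9, -2.7]
ft_force: [0.4, -1.7, 4.6]
finger_gap: 31.3
```

```bash
python3 - <<'E'
from h import *
from bench import snapshot
go(world((0,-25),110))
s=snapshot("scene"); cv2.imwrite("pics/c4.png",cv2.resize(s["pixels"][180:330,280:430,::-1],None,fx=4,fy=4))
E
```

```text
tcp [477.1 218.5 109.5] box [ -1.5 -24.5] gap 31.292322994251982 F [ 0.4 -1.7  4.6] yaw jaw 81.48 t 4.6
tool axes
 [[ 0.001  0.148  0.989]
 [-0.     0.989 -0.148]
 [-1.     0.     0.001]]
offset cm [-0.05 -0.05  0.15]
```

View pics/c4.png

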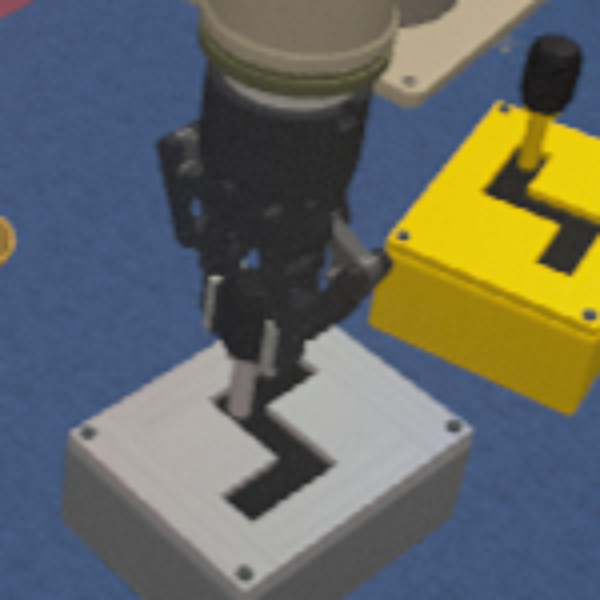

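```bash
python3 - <<'E'
import pickle
from h import *
s=pickle.load(open("scene0.pkl","rb"))
for b,z in [((0,-25),70),((0,-25),95),((5,-25),70),((5,-25),95),((-31,-24),70),((-31,-24),95),((11,-36),70),((11,14),70)]:
    u,v=proj(s,world(b,z));print(b,z,((u+.5-280)*4-.5).round(),((v+.5-180)*4-.5).round())
E
```

```text
(0, -25) 70 235.0 400.0
(0, -25) 95 240.0 366.0
(5, -25) 70 229.0 404.0
(5, -25) 95 233.0 370.0
(-31, -24) 70 278.0 374.0
(-31, -24) 95 284.0 340.0
(11, -36) 70 205.0 397.0
(11, 14) 70 275.0 454.0
```

The stem's middle at crop (244,372) matches the expected (246,370), after removing the roughly 6 px offset between the views. The lever is at the first corner, so I go across.

Emit:
send_rows(
  offset=[
    [0, 0.5, 0.1],
    [0, 0.5, 0],
    [0, 0.5, 0],
    [0, 0.5, 0],
    [0, 0, 0],
  ],
  dr=[
    [0, 0, 0],
    [0, 0, 0],
    [0, 0, 0],
    [0, 0, 0],
    [0, 0, 0],
  ],
  grip=[20, 20, 20, 20, 20],
)

```text
time: 5.28
tool_pos: [480.6, 239.0, 109.5]
tcp_rot: [80.6, 89.9, 72.1]
ft_force: [0.3, 2.5, 3.4]
finger_gap: 31.2
```

```bash
python3 - <<'E'
from h import *
go(world((0,25),110))
E
```

```text
tcp [480.6 239.  109.5] box [-1.  -3.7] gap 31.20016935489537 F [0.3 2.5 3.4] yaw jaw 81.51 t 5.275
tool axes
 [[ 0.     0.148  0.989]
 [ 0.001  0.989 -0.148]
 [-1.     0.001  0.   ]]
offset cm [-0.05  2.87  0.1 ]
```

Free motion, with about 2.5 N along the slot.

Emit:
send_rows(
  offset=[
    [0, 0.5, 0],
    [0, 0.5, 0],
    [0, 0.5, 0],
    [0, 0.5, 0],
    [0, 0.3, 0],
  ],
  dr=[
    [0, 0, 0],
    [0, 0, 0],
    [0, 0, 0],
    [0, 0, 0],
    [0, 0, 0],
  ],
  grip=[20, 20, 20, 20, 20],
)

```text
time: 5.9
tool_pos: [484.1, 261.0, 109.5]
tcp_rot: [-35.6, 90.0, -44.1]
ft_force: [-0.8, -2.5, 6.0]
finger_gap: 31.1
```

Emit:
send_rows(
  offset=[
    [0, 0.3, 0],
    [0, 0, 0],
    [0, 0, 0],
  ],
  dr=[
    [0, 0, 0],
    [0, 0, 0],
    [0, 0, 0],
  ],
  grip=[20, 20, 20],
)

```text
time: 6.28
tool_pos: [484.6, 264.1, 109.5]
tcp_rot: [52.9, 90.0, 44.4]
ft_force: [0.1, 0.4, 4.4]
finger_gap: 30.9
```

```bash
python3 - <<'E'
from h import *
from bench import snapshot
go(world((40,25),110))
s=snapshot("scene"); cv2.imwrite("pics/c5.png",cv2.resize(s["pixels"][180:330,280:430,::-1],None,fx=4,fy=4))
for b in [(0,25),(0,20),(0,30)]:
  for z in (70,95):
    u,v=proj(s,world(b,z));print(b,z,((u+.5-280)*4-.5).round()+6,((v+.5-180)*4-.5).round()+4)
E
```

```text
tcp [484.6 264.1 109.5] box [-0.8 21.8] gap 30.92888078703533 F [0.1 0.4 4.4] yaw jaw 81.49 t 6.275
tool axes
 [[ 0.     0.148  0.989]
 [ 0.     0.989 -0.148]
 [-1.     0.001  0.   ]]
offset cm [-0.05  0.32  4.08]
(0, 25) 70 312.0 461.0
(0, 25) 95 319.0 427.0
(0, 20) 70 305.0 455.0
(0, 20) 95 311.0 421.0
(0, 30) 70 320.0 467.0
(0, 30) 95 326.0 433.0
```

View pics/c5.png

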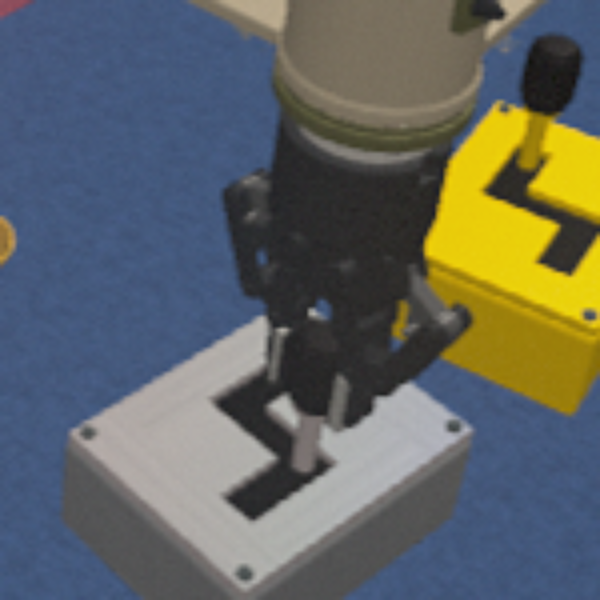

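The stem at crop (311,427) gives y≈21 mm, so it goes 3 mm further across and then away.

Emit:
send_rows(
  offset=[
    [0, 0.3, 0],
    [0, 0, 0.4],
    [0, 0, 0.5],
    [0, 0, 0.5],
    [0, 0, 0],
  ],
  dr=[
    [0, 0, 0],
    [0, 0, 0],
    [0, 0, 0],
    [0, 0, 0],
    [0, 0, 0],
  ],
  grip=[20, 20, 20, 20, 20],
)

```text
time: 6.95
tool_pos: [499.1, 264.8, 109.5]
tcp_rot: [33.8, 90.0, 25.3]
ft_force: [1.6, 0.1, 5.4]
finger_gap: 31.1
```

```bash
python3 - <<'E'
from h import *
go(world((40,25),110))
E
```

```text
tcp [499.1 264.8 109.5] box [13.4 24.6] gap 31.099984135827665 F [1.6 0.1 5.4] yaw jaw 81.48 t 6.95
tool axes
 [[ 0.     0.148  0.989]
 [ 0.     0.989 -0.148]
 [-1.     0.     0.   ]]
offset cm [-0.05  0.04  2.66]
```

Emit:
send_rows(
  offset=[
    [0, 0, 0.5],
    [0, 0, 0.5],
    [0, 0, 0.5],
    [0, 0, 0.5],
    [0, 0, 0.4],
  ],
  dr=[
    [0, 0, 0],
    [0, 0, 0],
    [0, 0, 0],
    [0, 0, 0],
    [0, 0, 0],
  ],
  grip=[20, 20, 20, 20, 20],
)

```text
time: 7.58
tool_pos: [522.3, 261.2, 109.5]
tcp_rot: [-161.9, 90.0, -170.4]
ft_force: [-2.3, -1.5, 7.3]
finger_gap: 31.3
```

Emit:
send_rows(
  offset=[
    [0, 0, 0.2],
    [0, 0, 0.1],
    [0, 0, 0],
    [0, 0, 0],
  ],
  dr=[
    [0, 0, 0],
    [0, 0, 0],
    [0, 0, 0],
    [0, 0, 0],
  ],
  grip=[20, 20, 20, 20],
)

```text
time: 8.07
tool_pos: [525.3, 260.7, 109.5]
tcp_rot: [-154.2, 90.0, -162.7]
ft_force: [-0.8, -1.4, 6.2]
finger_gap: 31.3
```

```bash
python3 - <<'E'
from h import *
from bench import snapshot
go(world((40,25),110))
s=snapshot("scene"); cv2.imwrite("pics/c6.png",cv2.resize(s["pixels"][180:330,280:430,::-1],None,fx=4,fy=4))
for b in [(40,25),(45,25),(35,25)]:
  for z in (70,95):
    u,v=proj(s,world(b,z));print(b,z,((u+.5-280)*4-.5).round()+6,((v+.5-180)*4-.5).round()+4)
E
```

```text
tcp [525.3 260.7 109.5] box [39.9 24.4] gap 31.26186268764246 F [-0.8 -1.4  6.2] yaw jaw 81.48 t 8.075
tool axes
 [[-0.     0.148  0.989]
 [-0.     0.989 -0.148]
 [-1.    -0.    -0.   ]]
offset cm [-0.05  0.06  0.01]
(40, 25) 70 257.0 499.0
(40, 25) 95 262.0 465.0
(45, 25) 70 249.0 504.0
(45, 25) 95 255.0 470.0
(35, 25) 70 264.0 494.0
(35, 25) 95 269.0 460.0
```

View pics/c6.png

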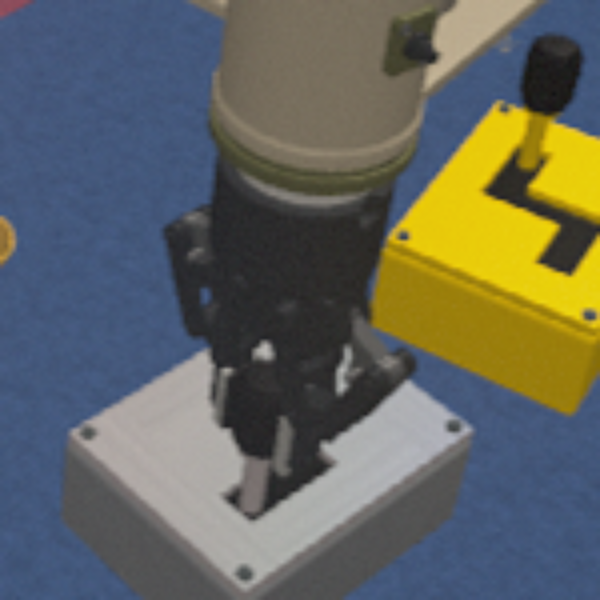

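The stem at crop (258,467) gives x≈41, so it is home with little force. I release and lift.

Emit:
send_rows(
  offset=[
    [0, 0, 0],
    [0, 0, 0],
    [0, 0, 0],
    [0, 0, 0],
    [0, 0, 0],
  ],
  dr=[
    [0, 0, 0],
    [0, 0, 0],
    [0, 0, 0],
    [0, 0, 0],
    [0, 0, 0],
  ],
  grip=[60, 100, 100, 100, 100],
)

```text
time: 8.75
tool_pos: [525.4, 260.9, 109.2]
tcp_rot: [-169.3, 90.0, -177.8]
ft_force: [-0.0, 0.4, 0.1]
finger_gap: 85.6
```

Emit:
send_rows(
  offset=[
    [-1, 0, 0],
    [-2, 0, 0],
    [-3, 0, 0],
    [-3, 0, 0],
    [-3, 0, 0],
  ],
  dr=[
    [0, 0, 0],
    [0, 0, 0],
    [0, 0, 0],
    [0, 0, 0],
    [0, 0, 0],
  ],
  grip=[100, 100, 100, 100, 100],
)

```text
time: 9.38
tool_pos: [525.9, 261.0, 232.4]
tcp_rot: [29.2, 89.9, 20.7]
ft_force: [0.5, 1.2, -0.2]
finger_gap: 85.2
```

Emit:
send_rows(
  offset=[
    [0, 3, -4],
    [0, 3, -4],
    [0, 3, -4],
    [0, 0, 0],
    [0, 0, 0],
  ],
  dr=[
    [0, 0, 0],
    [0, 0, 0],
    [0, 0, 0],
    [0, 0, 0],
    [0, 0, 0],
  ],
  grip=[100, 100, 100, 100, 100],
)

```text
time: 10.0
tool_pos: [420.6, 367.7, 230.7]
tcp_rot: [29.4, 89.9, 21.0]
ft_force: [0.9, -0.5, -0.0]
finger_gap: 85.6
```

```bash
python3 - <<'E'
from h import *
from bench import snapshot
go(world((40,25),110))
s=snapshot("scene"); cv2.imwrite("pics/s7.png",s["pixels"][...,::-1])
cv2.imwrite("pics/c7.png",cv2.resize(s["pixels"][180:330,280:430,::-1],None,fx=4,fy=4))
s=snapshot("top"); cv2.imwrite("pics/t7.png",s["pixels"][...,::-1])
E
```

```text
tcp [420.6 367.7 230.7] box [-79.4 114.8] gap 85.58930109458377 F [ 0.9 -0.5 -0. ] yaw jaw 81.53 t 10.0
tool axes
 [[ 0.002  0.147  0.989]
 [ 0.001  0.989 -0.147]
 [-1.     0.001  0.002]]
offset cm [12.09 -8.99 11.92]
```

View pics/s7.png

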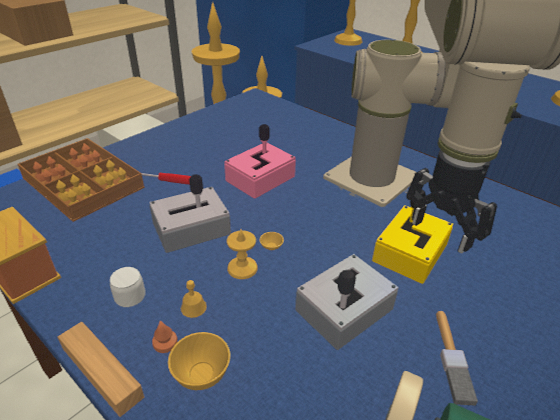

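View pics/c7.png

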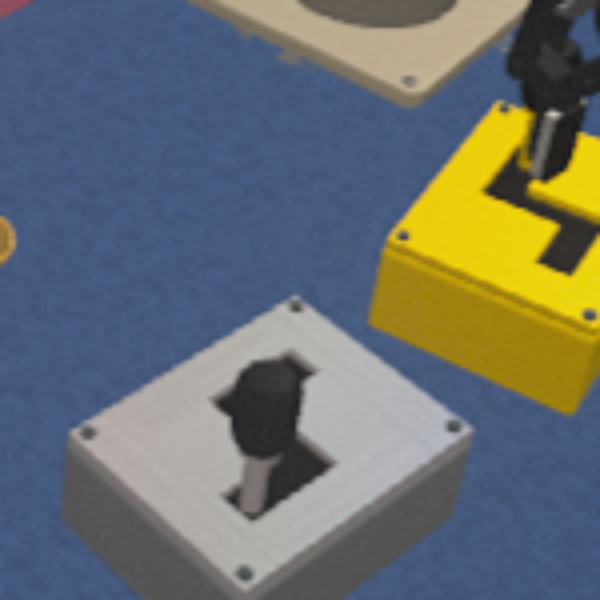

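View pics/t7.png

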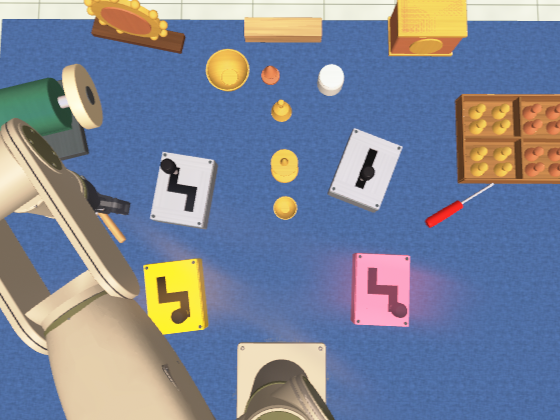

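The lever stands at the far end with its stem at crop (257,480). In the top view the knob is at (169,166), and the lamp (285,165) and straight-gate lever (366,172) are unmoved. The arm is clear of everything.

```bash
python3 - <<'E'
from h import *
import pickle
s=pickle.load(open("top0.pkl","rb"))
print(box(ray(s,169,166,150)))
from bench import workorder
print(workorder.hand_in())
E
```

```text
[37.74183344 17.0656028 ]
the job is handed in; nothing more can be done
None
```

I gripped the gear lever's knob with 25 N and moved it along the zigzag slot: away to the first corner, across, then away to the far end. I then let go, lifted clear and handed the job in at about 10 s. Hand-in reports no verdict.

**Lever:** the gripper let go at (39.9, 24.4) mm in the box frame, and the stem in the scene view agreed at about x = 41 mm. A rough, eye-picked knob pixel in the top view gave (37.7, 17.1) mm. That is 7 mm off in y, but still inside the limits of x over 27 and y over 12. I did not resolve that difference.

**Forces:** the readings I took during the slide stayed under about 8 N, mostly vertical. These are wrist readings at the end of each move, since the lever-to-plate contact force is not reported.

**Lamp and straight-gate lever:** I saw no shift of either between the first and last pictures, judged by eye. The arm stands clear of everything.

**Box position:** the two views disagreed by about 3.5 mm in y. I used a position between them, and the lever slid without catching the sides.

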